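# Clamp the short coffee canister shut with its wire bail

### The arm

A 6-joint arm with a two-finger parallel gripper is mounted at the origin on the work surface. World frame = base frame: x ahead of the robot, y to its left, z up, the work surface at z = 0. Lengths are in mm, angles in rad, forces in N, time in s.
With the tool pointing down it reaches from about 425 to 1125 mm from the base axis. Payload 14.9 kg.
Tool frame: the origin (TCP) lies midway between the tips of the shut fingers; the grasp point (between the pads) lies 19 mm behind it; z points along the fingers, y is the line along which they close (so a half turn about z gives the same grasp; the last joint's range is limited). The gripper opens to 91 mm and grips with 3 to 60 N. Pads are 32 mm wide; open, the fingers measure 118 mm over their backs; the gripper's body (76 mm by 178 mm) begins 60 mm behind the grasp point.
Start: joints at [1.288, 0.379, 1.734, -0, 1.028, -0.033], TCP at [173.054, 678.285, 213.932] pointing down, gripper open.
Joint ranges: [-2.77, 2.77], [-0.74, 2.19], [0, 2.66], [-1.06, 4.2], [0.31, 2.87], [-3.08, 3.08]. Speed limits (rad/s): [1.89, 1.89, 2.39, 3.14, 3.14, 3.14].

### API

Orientations are given as [roll, pitch, yaw] about the fixed x, y, z axes, in that order (R = Rz(yaw) Ry(pitch) Rx(roll)).
In Python, from station import ctrl gives the robot as it stands. The module is installed in compiled form; this text tells all that it offers.
- The arm moves only by the shell command python3 -m creep 'ROWS' [FORCE]. ROWS is JSON, a list of rows, each a list of 7 numbers: the gripper command: -1 is shut, 1 is fully open, values between are in proportion, then the shift along the tool's x, y, z in m, then the turn, a rotation vector about the tool's x, y, z in degrees. A call has 1 to 12 rows; each row shifts and turns the commanded pose from where the row before left it, along the tool's axes as they then stand; what a row does not reach is not made up. A row lasts 1/10 s, in which the tool goes at most 50 mm and 8.59 degrees, less where a joint would pass 70% of its speed; a pose out of reach is approached as far as the arm can. A call with a gripper value outside its range is refused whole. The fingers move at their own pace and stop on an object; FORCE is the grip in N (left out, the last holds). Time passes only in rows, so rows that do not move let the fingers close. It gives the time, the measured TCP pose, the force, the opening and the grip force at its end, in the units of the state.
- ctrl.observe(): the state, without advancing time (a new reading comes with each control period).
- ctrl.camera(name): name is "scene" or "top" or "wrist"; returns the picture (384x512x3 uint8, blue, green, red); there is no depth.
- ctrl.calibration(name): a dict with "intrinsics" (3x3 intrinsics, pixels), "R" (3x3) and "t" (3): a world point X has camera coordinates R X + t; the wrist camera has in their place "tool_from_camera" (4x4, takes a point from camera to tool coordinates, whose origin is the TCP and whose axes are the flange's). Camera axes: x right, y down, z forward; pixel columns grow to the right and rows downward; lengths in mm; the calibration is good to about 2 mm. A picture is of the moment at which its call begins: read the wrist's pose just before it. calibration takes no time and is no camera call.
- ctrl.job_done(): hands the job in; it is judged then, once.
Trained networks look in the newest picture that a camera, given by its name, has taken for a name from the list of things; names that differ only in an ending like _2 or _b are one class to them, and where a whole thing is asked for, a point or a joint stands for the part that bears it (a point fixed in the world has none). Each returns a list of dicts, best first, with "p" (0 to 1); they miss things now and then, are a little off and sometimes report something else, mostly with a low value. They report only what shows in the picture. A call takes as long as a camera call. They do not tell look-alikes from the thing itself.
- ctrl.trace(label, camera): "pixels" (384x512 bool, what is visible of it) and "position" ([column, row] in pixels, amid what is visible of it).
- ctrl.mark_of(label, camera): "position" ([column, row] in pixels: a listed point, or the origin of a listed thing).
The state is a dict: "t": time; "joint_pos": joint angles; "qd": joint speeds; "joint_torque": joint torques, N m; "tcp_pos": TCP position; "ee_rot": TCP orientation; "contact_force": force on the tool from outside, world axes, zero at the start; "ft_torque": the same for the moment, N m; "gripper_width": finger opening in mm; "gripper_force": force on a finger pad.
Only numpy, scipy, OpenCV 4.12 (cv2) and the standard library are available. Lean on these libraries where they do the work, as an engineer would, in place of code of your own. Each camera call takes 0.05 s, during which the arm holds its last target. There are 200 camera calls.

### The job

Two swing-top coffee canisters stand open on the counter, a short one and a tall one. Shut the short one: first press its domed lid fully down, then swing its wire bail (it has a brass roller to hold it by) up and over the top of the lid, past centre, until it drops home on the far side and stays there, and let go. Leave the tall canister as it is, open, and do not shift the white cup that stands between the two.

Things in the scene. Friction and masses are not known exactly. Their poses are not given: they have to be found in the camera images.
- canister: Short canister, to be shut: aluminium tin standing fast, 96 mm across up to 60 mm, then a 72 mm neck, rim at 104 mm. With the lid shut 124 mm tall. Origin: centre of its underside, z up. Its front, where the bail lies at the start, is its own -x side; lid hinge on its +x side; the bail's pivot axis runs along its y through the centre line at 72 mm height.
- lid (a joint): Hinge of the short canister's lid, rad: 0 = shut flat on the rim, growing as it opens; starts at 0.3 to 0.55. The hinge runs along the canister's y, at its x = +38 mm, 104 mm high. It is stiff: the lid stays where it is left, and a few newtons on the crown press it down.
- lid_top (a point): Centre of the flat top (44 mm across) of the short canister's white ceramic lid: a disc 76 mm across, 8 mm thick, with a dome rising to 20 mm above the rim. When shut, this point is on the canister's centre line, 124 mm above the counter; ajar, it stands up to 20 mm higher and 16 mm nearer the hinge.
- bail (a joint): Swing of the short canister's wire bail, rad: 0 = lying forward (canister's -x), 80 degrees from upright, its start; 1.396 = upright, dead centre; 1.745 = home at its stop, 20 degrees past upright. The heavy roller (bail 150 g, hinge nearly free) tips it away from dead centre: let go before centre it falls back to 0, past centre it goes home by itself.
- bail_roller (a point): Centre of the solid brass roller on the short canister's bail: a cylinder 26 mm across, 24 mm long, flat ends along the canister's y, at y = 0, 84 mm from the pivot axis. Pinched across its ends from above, it turns between the fingers. The bail is 4.4 mm wire: arms at y = +-50 mm, crossbar 60 mm from the pivot axis, an 8 mm stem between crossbar and roller.
- tall_lid_top (a point): Centre of the flat top of the lid of the tall canister, to be left alone: same diameter, lid and bail as the short one, but 63 mm taller (187 mm when shut), standing 0.3 to 0.45 m to the left or right of it. Its lid stands ajar.
- tall_bail_roller (a point): Centre of the same brass roller on the tall canister's bail, which lies forward and stays there.
- cup: White ceramic cup, 80 mm across and 65 mm tall, standing between the two canisters; origin at the centre of its underside. Not to be shifted.
Mind the look-alikes: they are no part of the job. Leave any pink look-alike of the canister alone.

How it is judged:
By the outcome, as a careful person would: the job done as asked, in the order asked, and still so for the second after the job is handed in, with the robot touching nothing.
It also fails if it takes over 48 s, if anything falls off the work surface, if the arm or the gripper's body presses on something with over 40 N, if the wrist force passes 120 N, or if a joint passes its speed limit or range.

## Working session

There is one attempt and no reset: what is moved stays moved. The work goes in short steps, Python scripts to look and compute and a shell command to move; the robot and the scene stay as the last step left them, time stands still between calls to the robot, and variables do not carry over. Pictures are saved under pics/ and viewed, at most 10 in all, crops included, and the job is handed in when it is done.

```bash
mkdir -p pics
cat > h.py <<'E'
import numpy as np, cv2
from station import ctrl
from scipy.spatial.transform import Rotation as Ro
def cam(n):
    c=ctrl.calibration(n); K=np.array(c["intrinsics"])
    if "R" in c: return K,np.array(c["R"]),np.array(c["t"]).ravel()
    s=ctrl.observe(); R=Ro.from_euler('xyz',s["ee_rot"]).as_matrix(); T=np.eye(4);T[:3,:3]=R;T[:3,3]=s["tcp_pos"]
    M=np.linalg.inv(T@np.array(c["tool_from_camera"])); return K,M[:3,:3],M[:3,3]
def proj(C,X):
    K,R,t=C; p=K@(R@np.array(X,float)+t); return p[:2]/p[2]
def ray(C,px):
    K,R,t=C; d=R.T@np.linalg.solve(K,[*px,1]); return -R.T@t,d/np.linalg.norm(d)
def atz(C,px,z):
    o,d=ray(C,px); return o+d*(z-o[2])/d[2]
E
python3 - <<'E'
from h import *
s=ctrl.observe();print(s)
ims=[]
for n in ["scene","top"]:
    im=ctrl.camera(n);cv2.imwrite(f"pics/{n}0.png",im);
    for l in ["canister","bail_roller","lid_top","cup","tall_lid_top","tall_bail_roller"]:
        print(n,l,[(round(d["p"],2),np.round(d["position"]).tolist()) for d in ctrl.mark_of(l,n)])
    C=cam(n);print(n,np.round(-C[1].T@C[2]),np.round(C[1],2).tolist())
print(ctrl.calibration("wrist"))
E
```

```text
{'t': 0.0, 'joint_pos': array([ 1.28768386e+00,  3.79422404e-01,  1.73477950e+00,  1.41360110e-05,
        1.02848669e+00, -3.33273599e-02]), 'qd': array([ 1.30222752e-03, -8.91326142e-04, -1.46503494e-04,  1.63981964e-04,
        4.76288061e-05, -9.94301536e-04]), 'joint_torque': array([-4.60235624e-04, -7.63717961e+01, -4.34372056e+01,  6.50643348e-02,
        4.23685997e-02, -1.08048980e-04]), 'tcp_pos': array([172.94754757, 677.89110196, 213.27920767]), 'ee_rot': array([-3.14049773e+00, -4.86109707e-05,  2.89180022e+00]), 'contact_force': array([ 0.17942394, -0.58119373,  0.51254798]), 'ft_torque': array([ 0.01691088, -0.04457394, -0.02625477]), 'gripper_force': 0.0, 'gripper_width': 91.12361451003758}
scene canister [(0.65, [362.0, 269.0]), (0.6, [322.0, 202.0]), (0.56, [260.0, 199.0])]
scene bail_roller [(0.78, [358.0, 219.0]), (0.71, [311.0, 160.0])]
scene lid_top [(0.64, [262.0, 167.0]), (0.63, [332.0, 170.0]), (0.57, [373.0, 242.0])]
scene cup [(0.86, [250.0, 237.0])]
scene tall_lid_top [(0.77, [175.0, 161.0])]
scene tall_bail_roller [(0.46, [179.0, 143.0])]
scene [1165.    
[... 350 characters left out ...]
lid_top [(0.92, [349.0, 204.0])]
top tall_bail_roller [(0.64, [344.0, 249.0])]
top [ 487.   19. 1044.] [[0.02, -1.0, 0.02], [-0.99, -0.02, -0.13], [0.13, -0.02, -0.99]]
{'intrinsics': array([[278.31603438,   0.        , 254.53448815],
       [  0.        , 278.31603438, 191.51960401],
       [  0.        ,   0.        ,   1.        ]]), 'tool_from_camera': array([[ 5.68704832e-05, -9.60979952e-01, -2.76618020e-01,
         7.82424975e+01],
       [ 9.99998487e-01,  5.35551121e-04, -1.65493012e-03,
         1.53568968e-02],
       [ 1.73849776e-03, -2.76617508e-01,  9.60978528e-01,
        -1.72097465e+02],
       [ 0.00000000e+00,  0.00000000e+00,  0.00000000e+00,
         1.00000000e+00]])}
```

View pics/scene0.png

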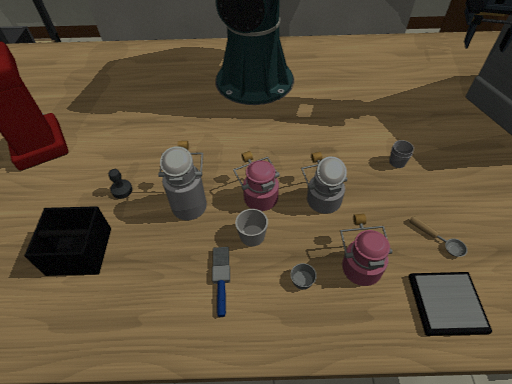

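View pics/top0.png

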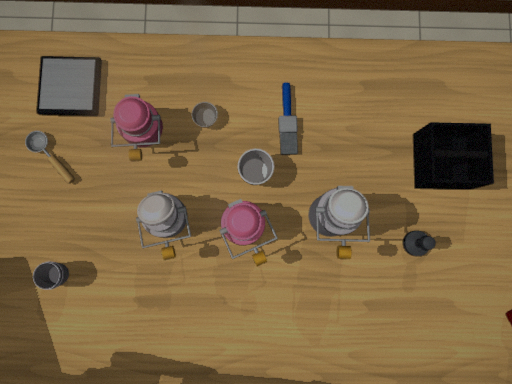

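The scene shows the tall tin at (185,190), the short aluminium one with a white lid at (325,185), and pink look-alikes at (261,185) and (366,255). In the top view the short one is at (163,215) with its roller at (168,253), the pinks are at (137,120) and (243,223), and the tall one is at (345,205). I choose the short aluminium one with roller scene (318,157) / top (168,253).

Run:
```python
from h import *
from scipy.optimize import least_squares
C={n:cam(n) for n in("scene","top")}
for n,a,b in(("scene",(295,135),(375,220)),("top",(120,170),(210,275))):
    im=cv2.imread(f"pics/{n}0.png")[a[1]:b[1],a[0]:b[0]]
    globals()[n]=cv2.resize(im,(395,int(395*im.shape[0]/im.shape[1])),interpolation=cv2.INTER_CUBIC)
h=max(scene.shape[0],top.shape[0]);o=np.zeros((h,800,3),np.uint8);o[:scene.shape[0],:395]=scene;o[:top.shape[0],400:795]=top
cv2.imwrite("pics/crop.png",o)
def mdl(p,k):
    x,y,w,l=p;c,s=np.cos(w),np.sin(w)
    q={"roller":(-82.7,0,86.6),"lid":(38-38*np.cos(l)+20*np.sin(l),0,104+38*np.sin(l)+20*np.cos(l)),"o":(0,0,0)}[k]
    return [x+c*q[0]-s*q[1],y+s*q[0]+c*q[1],q[2]]
obs=[("scene","roller",(318,157)),("scene","roller",(318,157)),("scene","lid",(331,168)),("top","roller",(168,253)),("top","lid",(154,205))]
f=lambda p:np.concatenate([proj(C[n],mdl(p,k))-q for n,k,q in obs])
g=atz(C["top"],(165,214),60);r=least_squares(f,[g[0],g[1],0,.4])
print(r.x,np.round(r.fun,1));print(mdl(r.x,"roller"),mdl(r.x,"lid"))
for n,px,z in(("top",(254,166),0),("top",(242,223),120),("top",(349,204),190)):print(px,atz(C[n],px,z))
```

```text
[5.59191304e+02 1.83439949e+02 2.08019698e-01 4.40741894e-01] [-0.9 -0.5 -0.9 -0.5  1.   1.4 -1.3 -0.2  0.6  0.4]
[np.float64(478.2741661436308), np.float64(166.36052162149855), 86.6] [np.float64(571.0927431063781), np.float64(185.952021668145), np.float64(138.29991019000258)]
(254, 166) [679.72022324 -13.59485312   0.        ]
(242, 223) [540.61138903  12.50417319 120.        ]
(349, 204) [ 575.95434644 -187.36282063  190.        ]
```

View pics/crop.png

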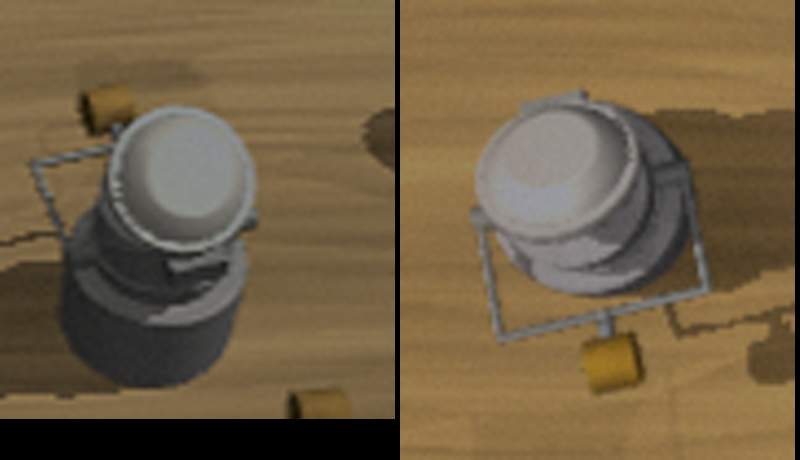

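The crop confirms the choice: an aluminium tin with a white lid ajar, and a brass roller at crop (610,362) on the robot's side.

```bash
python3 -m creep '[[-1,-0.0375,-0.03,0,0,0,0],[-1,-0.0375,-0.03,0,0,0,0],[-1,-0.0375,-0.03,0,0,0,0],[-1,-0.0375,-0.03,0,0,0,0],[-1,-0.0375,-0.03,0,0,0,0],[-1,-0.0375,-0.03,0,0,0,0],[-1,-0.0375,-0.03,0,0,0,0],[-1,-0.0375,-0.03,0,0,0,0],[-1,-0.0375,-0.03,0,0,0,0],[-1,-0.0375,-0.03,0,0,0,0],[-1,-0.0375,-0.03,0,0,0,0],[-1,-0.039,-0.027,0,0,0,0]]' 20; python3 -m creep '[[-1,0,0,0,0,0,-6.6],[-1,0,0,0,0,0,-6.6],[-1,0,0,0,0,0,-6.6],[-1,0,0,0,0,0,-6.5],[-1,0,0,0,0,0,0]]'
```

```text
t: 1.9
tcp_pos: [523.1, 218.9, 214.2]
ee_rot: [3.141, 0.0, 2.892]
contact_force: [1.0, 1.2, -0.4]
gripper_width: 0.8
gripper_force: 0.0
t: 2.4
tcp_pos: [522.3, 220.7, 214.0]
ee_rot: [-3.142, 0.0, -2.931]
contact_force: [-0.0, -1.2, -0.4]
gripper_width: 0.4
gripper_force: 0.0
```

Run:
```python
from h import *
C=cam("wrist");s=ctrl.observe();im=ctrl.camera("wrist");cv2.imwrite("pics/w1.png",im)
for l,z in(("bail_roller",86.6),("lid_top",138.3),("canister",0)):
    for d in ctrl.mark_of(l,"wrist"): print(l,round(d["p"],2),np.round(d["position"]),np.round(atz(C,d["position"],z),1))
for d in ctrl.trace("bail_roller","wrist"): print("tr",round(d["p"],2),np.round(d["position"]),d["pixels"].sum())
```

```text
bail_roller 0.87 [210. 138.] [482.1 162.8  86.6]
bail_roller 0.85 [26. 90.] [473.9 -27.3  86.6]
lid_top 0.82 [ 35. 175.] [542.1  19.5 138.3]
lid_top 0.72 [209. 243.] [576.5 185.9 138.3]
canister 0.84 [102. 160.] [554.6   8.5   0. ]
canister 0.72 [227. 189.] [558.9 186.9   0. ]
tr 0.96 [209. 152.] 1338
tr 0.61 [28. 97.] 1867
```

View pics/w1.png

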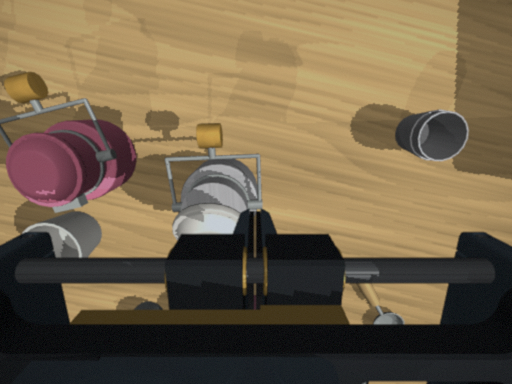

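The picture shows the short tin below with its roller at (209,134) and crossbar (165,158)–(260,155), which is square to the fingers. The pink one is clear at (70,165). Now I go over the crown and press the lid down.

```bash
python3 -m creep '[[-1,-0.01,-0.022,0,0,0,0],[-1,-0.01,-0.022,0,0,0,0],[-1,0,0,0.02,0,0,0],[-1,0,0,0.02,0,0,0],[-1,0,0,0.015,0,0,0],[-1,0,0,0.005,0,0,0],[-1,0,0,0.005,0,0,0],[-1,0,0,0.005,0,0,0],[-1,0,0,0.005,0,0,0]]'; python3 -m creep '[[-1,0,0,0.005,0,0,0],[-1,0,0,0.004,0,0,0],[-1,0,0,0.003,0,0,0],[-1,0,0,0,0,0,0]]'
```

```text
t: 3.55
tcp_pos: [551.3, 182.1, 139.2]
ee_rot: [3.142, 0.001, -2.932]
contact_force: [-1.6, -0.2, 2.5]
gripper_width: 0.2
gripper_force: 1.1
t: 3.95
tcp_pos: [550.9, 181.8, 126.5]
ee_rot: [-3.142, -0.0, -2.932]
contact_force: [-0.2, 0.3, -0.5]
gripper_width: 0.2
gripper_force: 0.0
```

```bash
python3 -m creep '[[-1,0,0,0.002,0,0,0],[-1,0,0,0.001,0,0,0],[-1,0,0,0,0,0,0]]'; python3 -m creep '[[-1,0,0,0.001,0,0,0],[-1,0,0,0.001,0,0,0]]'
```

```text
t: 4.25
tcp_pos: [551.1, 181.9, 124.2]
ee_rot: [-3.142, 0.0, -2.932]
contact_force: [-2.6, 0.1, 4.5]
gripper_width: 0.4
gripper_force: 2.4
t: 4.45
tcp_pos: [551.2, 181.9, 123.9]
ee_rot: [-3.142, -0.0, -2.932]
contact_force: [-19.5, -5.7, 46.7]
gripper_width: 0.5
gripper_force: 23.5
```

Lid seats at 124 mm with a hard stop. Next I back off to above the roller, half open the gripper and look.

```bash
python3 -m creep '[[-1,0,0,-0.01,0,0,0],[-1,0,0,-0.03,0,0,0],[-1,0,0,-0.03,0,0,0],[0.1,0.025,0,0,0,0,0],[0.1,0.025,-0.001,0,0,0,0],[0.1,0.023,0,0,0,0,0],[0.1,0,0,0,0,0,0],[0.1,0,0,0,0,0,0]]'
python3 - <<'E'
from h import *
C=cam("wrist");s=ctrl.observe();im=ctrl.camera("wrist");cv2.imwrite("pics/w2.png",im)
print(s["tcp_pos"],proj(C,s["tcp_pos"]))
for l,z in(("bail_roller",86.6),("lid_top",124)):
    for d in ctrl.mark_of(l,"wrist"): print(l,round(d["p"],2),np.round(d["position"]),np.round(atz(C,d["position"],z),1))
E
```

```text
t: 5.25
tcp_pos: [480.2, 165.9, 192.4]
ee_rot: [3.142, 0.001, -2.932]
contact_force: [-0.2, -0.7, 0.2]
gripper_width: 37.7
gripper_force: 0.0
[480.20171852 165.86221717 192.3595934 ] [254.88248493 232.77411743]
bail_roller 0.94 [ 64. 145.] [474.5 -29.6  86.6]
bail_roller 0.88 [251. 189.] [480.4 161.8  86.6]
lid_top 0.97 [ 75. 235.] [548.1   7.2 124. ]
lid_top 0.92 [253. 278.] [558.9 180.9 124. ]
```

View pics/w2.png

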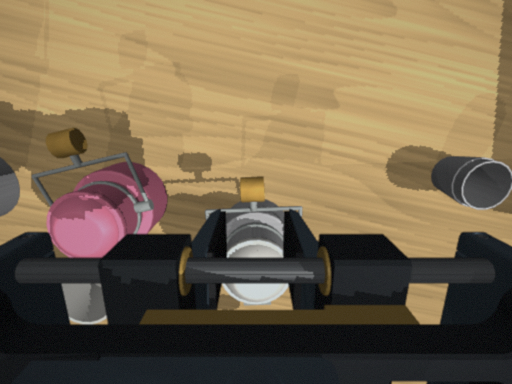

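Roller at (252,189) sits between the fingers with the crossbar level. I descend and pinch it.

```bash
python3 -m creep '[[0.1,0,-0.002,0.03,0,0,0],[0.1,0,0,0.03,0,0,0],[0.1,0,0,0.025,0,0,0],[0.1,0,0,0.02,0,0,0],[0.1,0,0,0.011,0,0,0],[0.1,0,0,0,0,0,0]]' 12;  python3 -m creep '[[-1,0,0,0,0,0,0],[-1,0,0,0,0,0,0],[-1,0,0,0,0,0,0],[-1,0,0,0,0,0,0],[-1,0,0,0,0,0,0]]' 12
```

```text
t: 6.0
tcp_pos: [479.9, 163.6, 74.7]
ee_rot: [-3.141, -0.002, -2.932]
contact_force: [0.3, 0.5, 0.5]
gripper_width: 50.0
gripper_force: 0.0
t: 6.5
tcp_pos: [480.8, 163.5, 76.6]
ee_rot: [-3.141, 0.001, -2.932]
contact_force: [1.0, -7.3, 4.2]
gripper_width: 24.3
gripper_force: 12.0
```

```bash
python3 -m creep '[[-1,0,-0.001,0,0,0,0],[-1,-0.0019,0,-0.007,0,0,0],[-1,-0.0019,0,-0.0071,0,0,0],[-1,-0.0062,0,-0.0133,0,0,0],[-1,-0.0084,0,-0.012,0,0,0],[-1,0,0,0,0,0,0]]'
```

```text
t: 7.1
tcp_pos: [499.3, 167.9, 117.0]
ee_rot: [3.14, 0.002, -2.933]
contact_force: [-6.3, 11.7, 2.2]
gripper_width: 24.6
gripper_force: 12.0
```

```bash
python3 -m creep '[[-1,-0.0103,0.001,-0.0103,0,0,0],[-1,-0.012,0.0005,-0.0084,0,0,0],[-1,-0.0133,0,-0.0062,0,0,0],[-1,0,0,0,0,0,0]]'
```

```text
t: 7.5
tcp_pos: [534.3, 176.8, 141.4]
ee_rot: [3.14, 0.002, -2.933]
contact_force: [-5.1, 10.8, 8.4]
gripper_width: 24.4
gripper_force: 12.0
```

```bash
python3 -m creep '[[-1,-0.0141,0.001,-0.0038,0,0,0],[-1,-0.0146,0.001,-0.0013,0,0,0],[-1,-0.0146,0,0.0013,0,0,0],[-1,-0.0115,0,0.003,0,0,0],[-1,0,0,0,0,0,0]]'
```

```text
t: 8.0
tcp_pos: [588.0, 190.3, 141.2]
ee_rot: [3.14, 0.002, -2.933]
contact_force: [-2.9, 11.1, 3.5]
gripper_width: 24.4
gripper_force: 12.0
```

```bash
python3 -m creep '[[0.1,0,0,0,0,0,0],[0.1,0,0,0,0,0,0],[0.1,0,0,0,0,0,0],[0.1,0,0,-0.01,0,0,0],[0.1,0,0,-0.03,0,0,0],[0.1,0,0,-0.04,0,0,0],[0.1,0.04,0,-0.02,0,0,0],[0.1,0.045,0,0,0,0,0],[0.1,0.045,0,0,0,0,0],[0.1,0.045,0,0,0,0,0],[0.1,0,0,0,0,0,0]]'
python3 - <<'E'
from h import *
ims=[]
C=cam("wrist")
for n,a in(("scene",(285,125)),("top",(110,165))):
    im=ctrl.camera(n)[a[1]:a[1]+110,a[0]:a[0]+110]; ims.append(cv2.resize(im,(390,390),interpolation=cv2.INTER_CUBIC))
    C=cam(n)
    for l in("bail_roller","lid_top"):
        print(n,l,[(round(d["p"],2),np.round(d["position"]).tolist()) for d in ctrl.mark_of(l,n)])
    c,s=np.cos(.215),np.sin(.215)
    print("expect",proj(C,[560+28.7*c,182+28.7*s,151]),proj(C,[560,182,124]))
cv2.imwrite("pics/end.png",np.hstack(ims))
E
```

```text
t: 9.1
tcp_pos: [410.7, 151.4, 241.1]
ee_rot: [-3.142, -0.001, -2.932]
contact_force: [1.6, -0.3, -0.1]
gripper_width: 50.2
gripper_force: 0.0
scene bail_roller [(0.7, [361.0, 222.0]), (0.58, [247.0, 155.0]), (0.47, [329.0, 172.0])]
scene lid_top [(0.8, [260.0, 168.0]), (0.76, [374.0, 239.0]), (0.63, [330.0, 170.0])]
expect [334.66388828 171.19050579] [328.92771342 169.90103806]
top bail_roller [(0.84, [149.0, 201.0]), (0.81, [260.0, 258.0]), (0.54, [139.0, 156.0]), (0.34, [347.0, 203.0])]
top lid_top [(0.96, [127.0, 111.0]), (0.93, [155.0, 212.0]), (0.7, [243.0, 222.0])]
expect [152.71148629 196.13277345] [157.65043148 211.64161524]
```

View pics/end.png

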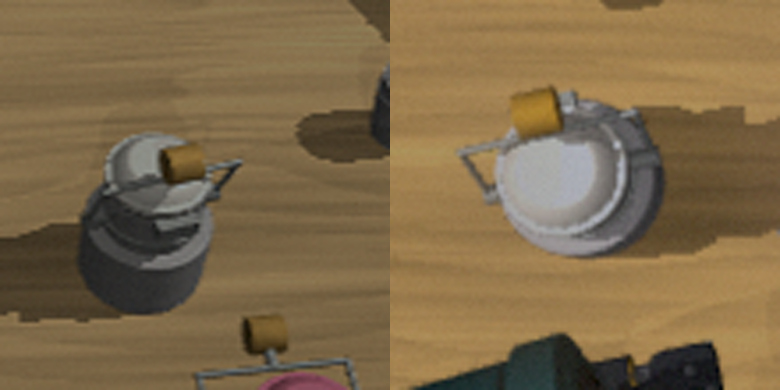

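The roller is at top (151,197) and scene (337,171). That is within about 2 px of where it should be at home, (153,196) and (335,171). The lid is flat and the gripper is clear.

```bash
python3 -c "
from station import ctrl
print(ctrl.job_done())"
```

```text
the job is handed in; nothing more can be done
None
```

I pressed the short canister's lid fully down, then swung its bail over centre to its stop and let go; I never moved near the tall canister or the cup, and handed the job in at about 9 s.

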